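# Unlock the eccentric cam and push the follower slide home

### The job

Seat the sensor cell in the cam-locked test nest: with a fingertip, first push the cam's lever round until it points straight at the small index rib on the base plate, which puts the cam's low point towards the follower foot. Only then push the slide forward by its upright rear plate until it has gently pressed the cell fully home against the end wall of its channel. Let the slide move that cell (no touching, lifting or tipping it), and leave the other things lying around where they are.

Things in the scene. Friction and masses are not known exactly. Their poses are not given: they have to be found in the camera images.
- test_nest: Test nest: grey metal base plate 240 x 170 x 12 mm fixed on the bench, with slide, cam and channel on it. Origin on the bench surface; x = the way the slide goes forward (roughly away from the robot), y left, z up. The plate spans x -105..135, y -75..95 mm. Slide centre line: y -35 mm. Cam axis: x 30, y 45 mm. Place and yaw vary.
- cam (a joint): Angle of cam and lever about the vertical cam axis, rad, in the nest's frame: 0 = low point, lever along the nest's +x, at the index rib; positive = anticlockwise from above (1.57 = along +y). Range -0.8..2.5, starts at 1.4..2.1, stays where left (friction 0.3 N m). Lever: dark straight bar from the axis outward, 10 mm wide, 34 to 50 mm above the bench, knob at its end.
- slide (a joint): Travel of the follower slide, m: 0 = fully back, positive = forward along the nest's +x; starts at 0 to 4 mm, stays where left (friction 2.5 N). With the cell home it stops at 0.029. If the cam is not near its low point the follower foot strikes the cam after 9 to 20 mm; with the cam within 0.5 rad of it the foot passes.
- cam_axis (a point): On the cam's vertical axis, 42 mm above the bench (mid-height of the lever bar). The cam is a steel disc of radius 28 mm, its centre 14 mm off the axis towards the lever, 17 to 31 mm above the bench.
- index_rib (a point): Top of the index rib: a dark rib 12 x 8 mm, 14 mm high, on the base plate, 96 mm straight ahead of the cam axis (nest +x); its top is 26 mm above the bench.
- lever_knob (a point): Centre of the top of the lever's upright black knob (16 mm diameter, 34 to 62 mm above the bench), 86 mm from the cam axis; moves with the lever.
- push_face (a point): On the rear (robot-side) face of the slide's upright push plate, 46 mm above the bench; moves with the slide. The face looks along the nest's -x, is 44 mm wide, 10 mm thick, its top 58 mm above the bench. Behind it lies only the 12 mm base plate, out to 22 mm behind it at travel 0.
- follower_foot (a point): Middle of the front of the slide's steel follower foot (40 mm wide across y), left of the slide; moves with it. A bridge, 20 mm wide in x, its top 41 mm above the bench, carries it from the slide over the left rail.
- work_cell: The grey sensor cell to be seated: round-headed, 19 mm across, 27 mm high, standing upright on the base plate in the channel between the slide's nose and the end wall, 14 to 20 mm short of home. Origin at the centre of its underside.
- seat (a point): Where the centre of the cell's underside is when the cell is home, on the plate, 12 mm above the bench. The channel is 22.4 mm wide, its walls reach 28 mm above the bench and its end wall 38 mm; the end wall's face is 9.3 mm ahead of this point.
- plate_cell: Bystander: a like sensor cell, 19 mm across, 27 mm high, standing on the base plate's rear left corner area. Origin at the centre of its underside.
- bench_cell: Bystander: a like sensor cell standing on the bench to the left of the base plate. Origin at the centre of its underside.
- hex_key: Bystander: dark L-shaped hex key, 88 mm long, 5 mm thick, flat on the bench along the base plate's left edge, under the lever's sweep. Origin at the centre of its underside.
- ring: Bystander: steel ring gauge, 40 mm diameter, 14 mm high, on the bench behind the nest. Origin at the centre of its underside.
- bench_timer: Bystander: white timer, 62 x 62 x 18 mm, on the bench behind the nest. Origin at the centre of its underside.
- tape: Bystander: amber tape roll, 66 mm diameter, 19 mm high, on the bench behind the nest. Origin at the centre of its underside.

How it is judged (in metres and radians):
On the way:
1. the cam lever points at the index rib (within 0.25 rad) while the slide is still back (under 12 mm) (value of joint cam between -0.25 and 0.25 rad and value of joint slide below 0.012 m), for 0.2 s.
At the end, for the whole second after the job is handed in: The cam lever is within 0.25 rad of the index rib, the slide is at least 26.5 mm forward, and the cell stands upright at rest in the channel within 2.5 mm of the end wall (value of joint cam between -0.25 and 0.25 rad and value of joint slide above 0.0265 m and x of work_cell in the frame of test_nest above 0.0725 m and y of work_cell in the frame of test_nest between -0.04 and -0.03 m and z of work_cell in the frame of test_nest below 0.016 m and angle between work_cell's own z axis and vertical below 0.15 rad and linear speed of work_cell below 0.02 m/s and velocity of joint slide below 0.01 m/s); the robot touches nothing.
It fails at once if the slide is pushed forward (over 12 mm) while the cam is more than 0.45 rad from its low point (value of joint slide above 0.012 m and (value of joint cam above 0.45 rad or value of joint cam below -0.45 rad)).
It fails at once if the cell in the channel is touched by the gripper fingers (contact force between the fingers and work_cell above 0.3 N).
It fails at once if the fingers ram the slide, lever or plate with over 40 N (contact force between the fingers and test_nest above 40 N).
It fails at once if the cell in the channel is lifted or tipped (z of work_cell in the frame of test_nest above 0.022 m or angle between work_cell's own z axis and vertical above 0.4 rad).
It fails at once if a bystander is moved by more than 15 mm or lifted (distance of any of plate_cell, bench_cell, hex_key, ring, bench_timer, tape from where it was at the start of the episode above 0.015 m).
It also fails if it takes over 54 s, if anything falls off the work surface, if the arm or the gripper's body presses on something with over 40 N, if the wrist force passes 120 N, or if a joint passes its speed limit or range.

### The arm

A 6-joint arm with a two-finger parallel gripper is mounted at the origin on a cart in front of the work surface, level with it; the furniture and walls round the work are solid. World frame = base frame: x ahead of the robot, y to its left, z up, the work surface at z = 0. Lengths are in m, angles in degrees, forces in N, time in s.
With the tool pointing down it reaches from about 0.25 to 0.725 m from the base axis. Payload 9.7 kg.
Tool frame: the origin (TCP) lies between the finger pads; the fingertips stand 17 mm ahead of it and the grasp point (between the pads) lies 2 mm behind it; z points along the fingers, y is the direction in which the jaws open and shut (so a half turn about z gives the same grasp; the last joint's range is limited). The gripper opens to 85 mm and grips with 20 to 120 N. Pads are 22 mm wide; open, the fingers measure 114 mm over their backs; the gripper's body (76 mm by 85 mm) begins 54 mm behind the grasp point. The pads swing forward as they close: fully open they stand 13 mm farther back than shut.
Start: joints at [74.313, 4.979, 10.078, 95.1, 0, 90], TCP at [0.149, 0.53, 0.248] pointing down, gripper open.
Joint ranges: [-179.16, 179.16], [-48.56, 103.87], [-65.8, 70.77], [-126.05, 130.52], [-82.76, 87.17], [-180, 180]. Speed limits (degrees/s): [127.2, 127.2, 147.25, 180, 180, 180].

### API

Orientations are given as [roll, pitch, yaw] about the fixed x, y, z axes, in that order (R = Rz(yaw) Ry(pitch) Rx(roll)).
In Python, from workcell import monitor, cams, order gives the robot as it stands. The module is installed in compiled form; this text tells all that it offers.
- The arm moves only by the shell command python3 -m handwheel 'ROWS' [OPENING] [FORCE]. ROWS is JSON, a list of rows, each a list of 6 numbers: the shift along the tool's x, y, z in m, then the turn, a rotation vector about the tool's x, y, z in degrees. In form: [[tx, ty, tz, wx, wy, wz], ...]. A call has exactly 8 rows; each row shifts and turns the commanded pose from where the row before left it, along the tool's axes as they then stand; what a row does not reach is not made up. A row lasts 1/12 s, in which the tool goes at most 41.7 mm and 7.16 degrees, less where a joint would pass 70% of its speed; a pose out of reach is approached as far as the arm can. A call is refused whole if a number of a shift passes 0.0417 or a number of a turn 7.16, either way. A call with a gripper value outside its range is refused whole. OPENING is the opening, from -1 (shut) to 1 (fully open), set as the call begins (- or left out, the last holds). The fingers move at their own pace and stop on an object; FORCE is the grip in N (left out, the last holds). Time passes only in rows, so rows that do not move let the fingers close, or fill a call up. It gives the time, the measured TCP pose, the force and the opening at its end, in the units of the state.
- monitor.get_obs(): the state, without advancing time (a new reading comes with each control period).
- cams.camera(name): name is "scene" or "top"; returns a dict with "img" (400x640x3 uint8, red, green, blue), "depth" (400x640 float32, m along the optical axis (not along the pixel's ray), 0 where there is no reading), "fx", "fy", "cx", "cy" (pixels), "distortion" ([k1, k2, p1, p2, k3] as OpenCV has them; the pictures are not rectified), "rvec" (rotation vector, rad) and "tvec" (3), from world to camera coordinates, as OpenCV has them. Camera axes: x right, y down, z forward; pixel columns grow to the right and rows downward; lengths in m; the calibration is good to about 2 mm. A picture is of the moment at which its call begins.
- order.job_done(): hands the job in, once; it reports no verdict.
The state is a dict: "time": time; "q": joint angles; "qd": joint speeds; "joint_efforts": joint torques, N m; "ee_pos": TCP position; "tcp_rot": TCP orientation; "wrist_force": force on the tool from outside, world axes, zero at the start; "torque": the same for the moment, N m; "opening": finger opening in m.
Only numpy, scipy, OpenCV 4.12 (cv2) and the standard library are available. Lean on these libraries where they do the work, as an engineer would, in place of code of your own. Each camera call takes 0.05 s, during which the arm holds its last target. There are 200 camera calls.

## Working session

There is one attempt and no reset: what is moved stays moved. The work goes in short steps, Python scripts to look and compute and a shell command to move; the robot and the scene stay as the last step left them, time stands still between calls to the robot, and variables do not carry over. Pictures are saved under pics/ and viewed, about 8 in all and at most 12, crops included, and the job is handed in when it is done.

```bash
mkdir -p pics; python3 - <<'E'
from workcell import monitor, cams
import cv2, numpy as np
o=monitor.get_obs(); print(o)
for n in("top","scene"):
    c=cams.camera(n); np.savez(f"{n}0.npz",**c); cv2.imwrite(f"pics/{n}0.png",c["img"][:,:,::-1])
    R=cv2.Rodrigues(np.array(c["rvec"]))[0]; print(n,c["fx"],c["distortion"],-R.T@np.array(c["tvec"]).ravel(),R[2])
E
```

```text
{'time': 0.0, 'q': array([ 7.43126164e+01,  5.00910501e+00,  1.00354215e+01,  9.50991248e+01,
       -9.73591979e-05,  9.00003474e+01]), 'qd': array([-0.01420509,  0.00252236,  0.04773635,  0.0147371 , -0.07116574,
        0.06585113]), 'joint_efforts': array([ 7.18933297e-04, -5.20392609e+01,  4.64797461e+01,  1.65958417e-02,
        4.09436188e-05,  4.04824164e-05]), 'ee_pos': array([0.1486597 , 0.52931944, 0.24761086]), 'tcp_rot': array([-1.79927192e+02,  9.78006134e-05,  1.64312269e+02]), 'wrist_force': array([-0.35182446, -0.09721418, -0.64560994]), 'torque': array([-0.02671495, -0.00039344, -0.05380283]), 'opening': 0.08511130412182075}
top 428.0979108213605 [-0.08658257  0.          0.          0.          0.        ] [0.40769432 0.11455225 0.88663551] [ 0.23786005  0.00920406 -0.97125583]
scene 373.17491419803866 [0.02614892 0.         0.         0.         0.        ] [ 0.11749847 -0.14586802  0.70541956] [ 0.58077631  0.33305664 -0.74281368]
```

View pics/top0.png

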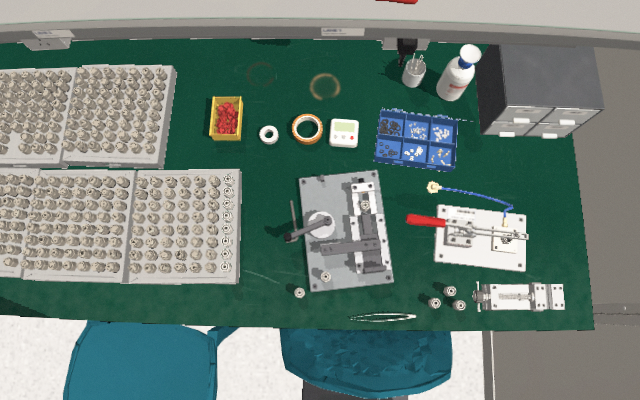

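View pics/scene0.png

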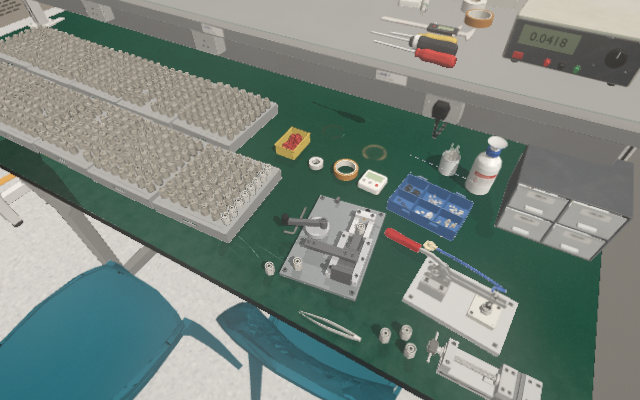

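The top view shows the nest at about (300..394, 171..292), with the lever pointing left: its axis is near (322,222) and its knob near (290,239). I'll crop closer and measure.

```bash
cat > h.py <<'E'
import numpy as np, cv2
def load(f): return dict(np.load(f))
def cast(c,px,z):
    K=np.array([[c["fx"],0,c["cx"]],[0,c["fy"],c["cy"]],[0,0,1]],float)
    n=cv2.undistortPoints(np.array(px,float).reshape(-1,1,2),K,c["distortion"].astype(float)).reshape(-1,2)
    R=cv2.Rodrigues(c["rvec"].astype(float))[0]; o=-R.T@c["tvec"].astype(float).ravel()
    d=np.c_[n,np.ones(len(n))]@R
    return o+d*((z-o[2])/d[:,2])[:,None]
def proj(c,P):
    K=np.array([[c["fx"],0,c["cx"]],[0,c["fy"],c["cy"]],[0,0,1]],float)
    return cv2.projectPoints(np.array(P,float).reshape(-1,1,3),c["rvec"].astype(float),c["tvec"].astype(float),K,c["distortion"].astype(float))[0].reshape(-1,2)
E
python3 - <<'E'
from h import *
t=load("top0.npz"); im=t["img"].astype(int)
# non-green mask
g=((im[:,:,1]-im[:,:,0])<14).astype(np.uint8); g[:160]=0;g[300:]=0;g[:,:270]=0;g[:,410:]=0
g=cv2.morphologyEx(g,cv2.MORPH_OPEN,np.ones((9,9)))
cs=max(cv2.findContours(g,0,2)[0],key=cv2.contourArea); h=cv2.convexHull(cs)
r=cv2.minAreaRect(cs); print(r)
q=cv2.approxPolyDP(h,6,True).reshape(-1,2); print(q.tolist())
P=cast(t,q,0.012); print(P.round(4).tolist())
print(np.linalg.norm(P-np.roll(P,-1,0),axis=1))
v=cv2.resize(t["img"][160:305,265:410],None,fx=4.1,fy=4.1,interpolation=2)
cv2.imwrite("pics/crop0.png",v[:,:,::-1])
E
```

```text
((345.1219787597656, 230.0975799560547), (115.06966400146484, 83.48624420166016), 83.6598129272461)
[[376, 170], [392, 282], [310, 290], [299, 179]]
[[0.6887, 0.0062, 0.012], [0.4528, -0.024, 0.012], [0.434, 0.1411, 0.012], [0.6655, 0.1705, 0.012]]
[0.23783287 0.16607841 0.23332769 0.16587333]
```

View pics/crop0.png

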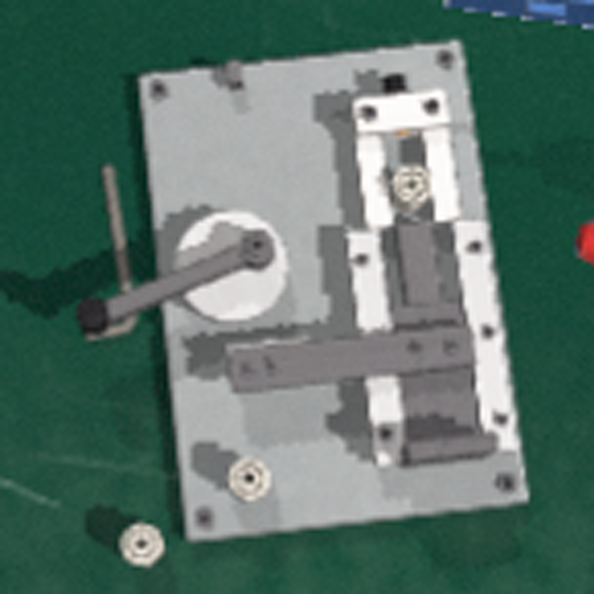

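The crop shows the cam axis at (258,248), knob top at (92,312), index rib at (232,73) and push plate at (450,448). The hex key lies under the lever, and plate_cell and bench_cell are at lower left.

```bash
cat >> h.py <<'E'
yaw=np.radians(7.25); Rn=np.array([[np.cos(yaw),-np.sin(yaw)],[np.sin(yaw),np.cos(yaw)]])
on=np.array([0.5603,0.0735])-Rn@[0.015,0.010]
n2w=lambda p:on+Rn@np.array(p); w2n=lambda p:Rn.T@(np.array(p)-on)
E
python3 - <<'E'
from h import *
t=load("top0.npz")
print("origin",on)
for n,x,y,z in [("axis",258,246,.054),("knob",92,312,.062),("rib",232,71,.026),("platecell",249,478,.039),("benchcell",141,544,.027),("workcell",411,184,.039),("pushtop L",405,458,.058),("pushtop R",497,446,.058),("push topfrontL",405,440,.058),("hexA",108,168,.005),("hexB",128,325,.005)]:
    p=cast(t,[[x/4.1+265-.4,y/4.1+160-.4]],z)[0]; print(n,p[:2].round(4),"nest",(w2n(p[:2])*1000).round(1))
print("axis pred",n2w([.03,.045]))
s=load("scene0.npz")
for nm,p in [("knob",None)]:
    a=n2w([.03,.045]);print(proj(s,[[*a,.054]]),proj(s,[[*n2w([.126,.045]),.026]]),proj(s,[[*cast(t,[[92/4.1+264.6,312/4.1+159.6]],.062)[0][:2],.062]]))
E
```

```text
origin [0.54668192 0.06168697]
axis [0.5705 0.1086] nest [29.5 43.5]
knob [0.5355 0.1869] nest [  4.7 125.6]
rib [0.6668 0.1232] nest [126.9  45.9]
platecell [0.4605 0.1109] nest [-79.3  59.7]
benchcell [0.4287 0.1622] nest [-104.4  114.6]
workcell [0.6061 0.0331] nest [ 55.4 -35.8]
pushtop L [0.4699 0.0381] nest [-79.1 -13.7]
pushtop R [ 0.4762 -0.0051] nest [-78.3 -57.4]
push topfrontL [0.4783 0.0381] nest [-70.8 -14.7]
hexA [0.6196 0.1865] nest [ 88.1 114.6]
hexB [0.5381 0.1734] nest [  5.5 111.9]
axis pred [0.57076311 0.11011316]
[[322.57804904 219.55403465]] [[337.10988829 198.06168479]] [[284.72078966 215.37109424]]
```

```bash
python3 -m handwheel '[[-0.0283,-0.0164,0,0,0,0],[-0.0283,-0.0164,0,0,0,0],[-0.0283,-0.0164,0,0,0,0],[-0.0283,-0.0164,0,0,0,0],[-0.0283,-0.0164,0,0,0,0],[-0.0283,-0.0164,0,0,0,0],[-0.0283,-0.0164,0,0,0,0],[-0.0283,-0.0164,0,0,0,0]]' -1 40
python3 -m handwheel '[[-0.0283,-0.0164,0.015,0,0,0],[-0.0283,-0.0164,0.015,0,0,0],[-0.0283,-0.0164,0.015,0,0,0],[-0.0283,-0.0164,0.015,0,0,0],[-0.0283,-0.0164,0.015,0,0,0],[-0.0283,-0.0164,0.015,0,0,0],[-0.0283,-0.0164,0.015,0,0,0],[-0.0283,-0.0164,0.015,0,0,0]]'
python3 -m handwheel '[[0,0,0,0,0,-5],[0,0,0,0,0,-5],[0,0,0,0,0,-5],[0,0,0,0,0,-5],[0,0,0,0,0,-5],[0,0,0,0,0,-5],[0,0,0,0,0,-5],[0,0,0,0,0,-5]]'
cat >> h.py <<'E'
def to(x,y,z):
    from workcell import monitor
    from scipy.spatial.transform import Rotation as Ro
    o=monitor.get_obs(); r=Ro.from_euler("xyz",o["tcp_rot"],degrees=True)
    print("t",o["time"],"pos",o["ee_pos"].round(4),"rot",o["tcp_rot"].round(2),"q",o["q"].round(1),"F",o["wrist_force"].round(1),"op",o["opening"])
    print("tool delta",r.inv().apply(np.array([x,y,z])-o["ee_pos"]).round(4))
E
python3 -c "
from h import *
to(.5137,.1539,.055)"
```

```text
time: 0.77
ee_pos: [0.332, 0.3406, 0.2481]
tcp_rot: [-180.0, -0.0, 164.3]
wrist_force: [0.7, 0.1, 0.1]
opening: -0.0001
time: 1.43
ee_pos: [0.5144, 0.1529, 0.1273]
tcp_rot: [-180.0, -0.0, 164.3]
wrist_force: [-0.2, 1.3, 0.0]
opening: 0.0
time: 2.1
ee_pos: [0.5135, 0.1544, 0.1279]
tcp_rot: [180.0, -0.0, -155.4]
wrist_force: [-0.4, -0.6, -0.2]
opening: 0.0001
t 2.1 pos [0.5135 0.1544 0.1279] rot [ 1.7999e+02 -4.0000e-02 -1.5544e+02] q [16.7  2.5 -5.9 81.7  0.  -7.8] F [-0.4 -0.6 -0.2] op 0.00011470135296489274
tool delta [-0.     -0.0005  0.0729]
```

```bash
python3 -m handwheel '[[0,0,0.012,0,0,0],[0,0,0.012,0,0,0],[0,0,0.012,0,0,0],[0,0,0.012,0,0,0],[0,0,0.012,0,0,0],[0,0,0.012,0,0,0],[0,0,0,0,0,0],[0,0,0,0,0,0]]'
python3 - <<'E'
from h import *
from workcell import cams
v=[]
for n,y,x in (("top",150,265),("scene",185,250)):
    im=cams.camera(n)["img"]; v.append(cv2.resize(im[y:y+145,x:x+145],(400,400),interpolation=2))
cv2.imwrite("pics/a1.png",np.hstack(v)[:,:,::-1])
E
```

```text
time: 2.77
ee_pos: [0.5132, 0.1543, 0.0554]
tcp_rot: [180.0, -0.1, -155.7]
wrist_force: [-1.1, 0.1, -0.3]
opening: 0.0002
```

View pics/a1.png

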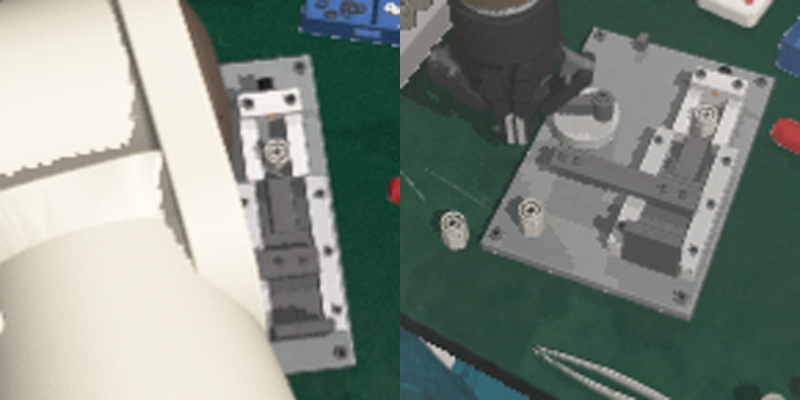

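```bash
python3 -m handwheel '[[-0.003,-0.001,0,0,0,0],[-0.003,-0.001,0,0,0,0],[-0.003,-0.001,0,0,0,0],[-0.002,-0.001,0,0,0,0],[-0.002,0,0,0,0,0],[-0.002,0,0,0,0,0],[-0.001,0,0,0,0,0],[0,0,0,0,0,0]]'
python3 -m handwheel '[[-0.0022,0.0005,0,0,0,2],[-0.0037,0.0008,0,0,0,3.5],[-0.00476,0.0011,0,0,0,4.5],[-0.00476,0.0011,0,0,0,4.5],[-0.00476,0.0011,0,0,0,4.5],[-0.00476,0.0011,0,0,0,4.5],[-0.00476,0.0011,0,0,0,4.5],[-0.00476,0.0011,0,0,0,4.5]]'
python3 - <<'E'
from h import *
from workcell import cams
v=[]
for n,y,x in (("top",150,265),("scene",185,250)):
    im=cams.camera(n)["img"]; v.append(cv2.resize(im[y:y+145,x:x+145],(400,400),interpolation=2))
cv2.imwrite("pics/a2.png",np.hstack(v)[:,:,::-1])
to(0.5,0.1,0.055)
E
```

```text
time: 3.53
ee_pos: [0.5301, 0.1575, 0.0562]
tcp_rot: [180.0, -0.0, -155.7]
wrist_force: [0.2, -0.4, 0.7]
opening: 0.0
time: 4.2
ee_pos: [0.5612, 0.1714, 0.0561]
tcp_rot: [180.0, -0.1, 171.6]
wrist_force: [-5.3, 1.2, 2.5]
opening: 0.0002
t 4.3 pos [0.5619 0.1714 0.0561] rot [ 1.8000e+02 -5.0000e-02  1.7175e+02] q [16.9 10.7 -4.8 74.5  0.  25.2] F [-1.3  1.  -0.2] op 0.00031211064867342004
tool delta [ 0.051  -0.0795  0.0012]
```

View pics/a2.png

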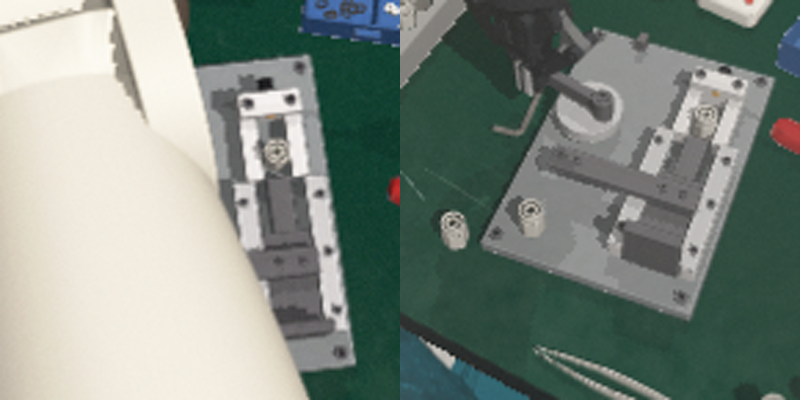

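The lever is following the fingertip (bar from (605,100) to (530,75) in the right half) with about 5 N at the wrist, so I'll continue the arc.

```bash
python3 -m handwheel '[[-0.00476,0.0011,0,0,0,4.5],[-0.00476,0.0011,0,0,0,4.5],[-0.00476,0.0011,0,0,0,4.5],[-0.00476,0.0011,0,0,0,4.5],[-0.00476,0.0011,0,0,0,4.5],[-0.00476,0.0011,0,0,0,4.5],[-0.00476,0.0011,0,0,0,4.5],[-0.00476,0.0011,0,0,0,4.5]]'
python3 -m handwheel '[[-0.00476,0.0011,0,0,0,4.5],[-0.00476,0.0011,0,0,0,4.5],[-0.00476,0.0011,0,0,0,4.5],[-0.00476,0.0011,0,0,0,4.5],[-0.00476,0.0011,0,0,0,4.5],[-0.00476,0.0011,0,0,0,4.5],[-0.00476,0.0011,0,0,0,4.5],[0,0,0,0,0,0]]'
python3 - <<'E'
from h import *
from workcell import cams
v=[]
for n,y,x in (("top",150,265),("scene",185,250)):
    c=cams.camera(n);np.savez(f"{n}3.npz",**c)
    im=c["img"]; v.append(cv2.resize(im[y:y+145,x:x+145],(400,400),interpolation=2))
cv2.imwrite("pics/a3.png",np.hstack(v)[:,:,::-1])
to(0.5,0.1,0.055)
from workcell import monitor
p=monitor.get_obs()["ee_pos"][:2]; print(w2n(p)-[.03,.045])
E
```

```text
time: 4.97
ee_pos: [0.5994, 0.1648, 0.0562]
tcp_rot: [180.0, -0.1, 135.8]
wrist_force: [-2.2, 6.7, 0.4]
opening: -0.0001
time: 5.63
ee_pos: [0.6244, 0.1404, 0.0563]
tcp_rot: [179.9, -0.1, 104.2]
wrist_force: [2.1, 2.0, 0.2]
opening: -0.0003
t 5.7333 pos [0.624  0.1402 0.0563] rot [ 1.7996e+02 -1.0000e-02  1.0448e+02] q [12.7 17.6  3.5 75.8  0.  88.2] F [0.1 2.3 0.9] op 1.2268293915614532e-05
tool delta [-0.008  -0.1301  0.0013]
[0.05658162 0.02317664]
```

View pics/a3.png

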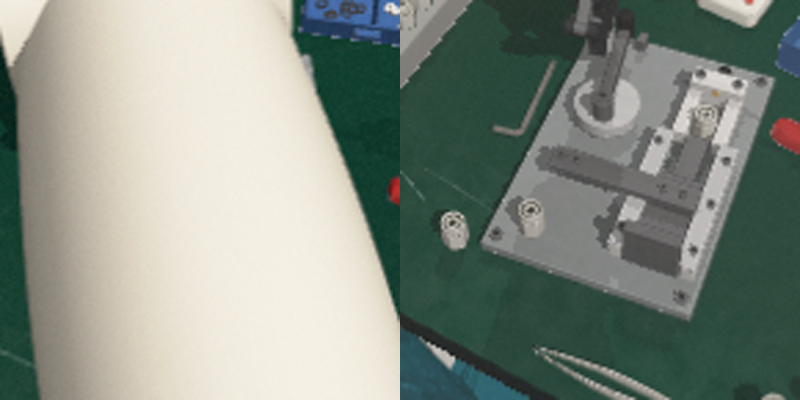

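```bash
python3 - <<'E'
from h import *
s=load("scene3.npz")
k=w2n(cast(s,[[332,191.3]],.062)[0][:2]); a=w2n(cast(s,[[250+203/2.76-.3,185+99/2.76-.3]],.054)[0][:2])
print(k,a,np.linalg.norm(k-a),np.arctan2(*(k-a)[::-1]),np.arctan2(*(k-[.03,.045])[::-1]))
E
```

```text
[0.1111478  0.05313709] [0.02785605 0.04254332] 0.0839627590990262 0.1265095032154444 0.0999409023656361
```

The knob is at (627,18), which puts the lever at about 0.11 rad. That agrees with the tool yaw, 7° short of the target. I'll push the last bit, back off and lift.

```bash
python3 -m handwheel '[[-0.0032,0.0008,0,0,0,3],[-0.0032,0.0008,0,0,0,3],[-0.0016,0.0005,0,0,0,1],[0,0,0,0,0,0],[0,0,0,0,0,0],[0.008,0,0,0,0,0],[0.01,0,0,0,0,0],[0.005,0,0,0,0,0]]'
python3 -m handwheel '[[0,0,-0.01,0,0,0],[0,0,-0.02,0,0,0],[0,-0.01,-0.02,0,0,0],[0,-0.025,-0.01,0,0,0],[0,-0.025,-0.01,0,0,0],[0,-0.025,0,0,0,0],[0,-0.025,0,0,0,0],[0,-0.025,0,0,0,0]]'
python3 - <<'E'
from h import *
from workcell import cams
v=[]
for n,y,x in (("top",150,265),("scene",185,250)):
    c=cams.camera(n);np.savez(f"{n}4.npz",**c)
    im=c["img"]; v.append(cv2.resize(im[y:y+145,x:x+145],(400,400),interpolation=2))
cv2.imwrite("pics/a4.png",np.hstack(v)[:,:,::-1])
print(n2w([-.12,-.035]))
to(*n2w([-.12,-.035]),0.12)
E
```

```text
time: 6.4
ee_pos: [0.6242, 0.1565, 0.0562]
tcp_rot: [-180.0, 0.0, 97.4]
wrist_force: [-0.4, 0.4, -0.0]
opening: -0.0003
time: 7.07
ee_pos: [0.4897, 0.1381, 0.1273]
tcp_rot: [179.9, 0.0, 97.3]
wrist_force: [0.5, -0.2, -0.0]
opening: -0.0
[0.43205829 0.01182292]
t 7.1667 pos [0.4882 0.138  0.1276] rot [1.800e+02 2.000e-02 9.736e+01] q [15.8 -1.5 -9.9 81.6 -0.  98.4] F [1.1 0.6 0.9] op -0.00014882028568894424
tool delta [-0.1179 -0.0718  0.0076]
```

View pics/a4.png

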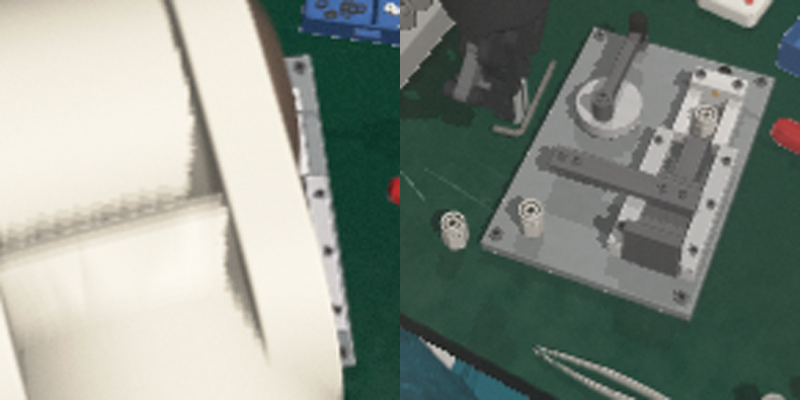

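The lever points along +x with the knob at (637,19) over the rib, and the slide and cell haven't moved. Next I'll go behind the push plate.

```bash
python3 -m handwheel '[[-0.0147,-0.0074,0,0,0,0],[-0.0147,-0.0074,0,0,0,0],[-0.0147,-0.0074,0,0,0,0],[-0.0147,-0.0074,0,0,0,0],[-0.0147,-0.0074,0,0,0,0],[-0.0147,-0.0074,0,0,0,0],[-0.0147,-0.0074,0,0,0,0],[-0.0147,-0.0074,0,0,0,0]]'
python3 -m handwheel '[[0,0,0,0,0,-6],[0,0,0,0,0,-6],[0,0,0,0,0,-6],[0,0,0,0,0,-6],[0,0,0,0,0,-6],[0,0,0,0,0,-6],[0,0,0,0,0,-6],[0,0,0,0,0,-6]]'
python3 -m handwheel '[[0,0,0,0,0,-6],[0,0,0,0,0,-6],[0,0,0,0,0,-6],[0,0,0,0,0,-6],[0,0,0,0,0,-6],[0,0,0,0,0,-6],[0,0,0,0,0,-6],[0,0,0,0,0,0]]'
python3 - <<'E'
from h import *
s=load("scene4.npz")
k=w2n(cast(s,[[335.6,191.5]],.062)[0][:2])-[.03,.045]; print("lever",k,np.arctan2(k[1],k[0]))
to(*n2w([-.107,-.035]),0.048)
E
```

```text
time: 7.83
ee_pos: [0.4473, 0.0134, 0.1271]
tcp_rot: [179.9, 0.0, 97.3]
wrist_force: [0.1, -0.0, -0.2]
opening: 0.0002
time: 8.5
ee_pos: [0.4476, 0.014, 0.1271]
tcp_rot: [180.0, 0.1, 145.6]
wrist_force: [0.1, -0.2, 0.1]
opening: 0.0
time: 9.17
ee_pos: [0.4476, 0.0141, 0.127]
tcp_rot: [-180.0, 0.0, -172.4]
wrist_force: [-0.0, 0.1, 0.3]
opening: 0.0001
lever [8.35909105e-02 1.03440729e-05] 0.00012374638343885114
t 9.1667 pos [0.4476 0.0141 0.127 ] rot [-1.7998e+02  4.0000e-02 -1.7240e+02] q [  1.8  -9.8 -17.6  82.1  -0.   -5.8] F [-0.   0.1  0.3] op 0.00014304974430069873
tool delta [ 0.0027 -0.0002  0.079 ]
```

```bash
python3 -m handwheel '[[0.001,0,0.01,0,0,0],[0.001,0,0.012,0,0,0],[0.001,0,0.013,0,0,0],[0,0,0.013,0,0,0],[0,0,0.013,0,0,0],[0,0,0.01,0,0,0],[0,0,0.008,0,0,0],[0,0,0,0,0,0]]'
python3 -m handwheel '[[-0.002,0,0,0,0,0],[-0.002,0,0,0,0,0],[-0.002,0,0,0,0,0],[-0.002,0,0,0,0,0],[-0.002,0,0,0,0,0],[-0.002,0,0,0,0,0],[-0.001,0,0,0,0,0],[0,0,0,0,0,0]]'
python3 -m handwheel '[[-0.001,0,0,0,0,0],[-0.001,0,0,0,0,0],[-0.001,0,0,0,0,0],[-0.001,0,0,0,0,0],[-0.001,0,0,0,0,0],[-0.001,0,0,0,0,0],[-0.001,0,0,0,0,0],[-0.001,0,0,0,0,0]]'
python3 - <<'E'
from h import *
from workcell import cams,monitor
v=[]
for n,y,x in (("top",150,265),("scene",185,250)):
    c=cams.camera(n);np.savez(f"{n}5.npz",**c)
    im=c["img"]; v.append(cv2.resize(im[y:y+145,x:x+145],(400,400),interpolation=2))
cv2.imwrite("pics/a5.png",np.hstack(v)[:,:,::-1])
o=monitor.get_obs();print(o["time"],w2n(o["ee_pos"][:2]),o["wrist_force"])
E
```

```text
time: 9.83
ee_pos: [0.4428, 0.0137, 0.0452]
tcp_rot: [180.0, -0.2, -172.7]
wrist_force: [-0.3, -0.3, 0.3]
opening: -0.0002
time: 10.5
ee_pos: [0.4571, 0.0154, 0.0473]
tcp_rot: [-180.0, 0.0, -172.7]
wrist_force: [0.7, 0.0, 0.1]
opening: 0.0002
time: 11.17
ee_pos: [0.4648, 0.0164, 0.0472]
tcp_rot: [180.0, -0.0, -172.7]
wrist_force: [-2.2, 0.7, 2.2]
opening: -0.0
11.2667 [-0.08677159 -0.03453793] [-0.98723567  0.12772031  1.07963589]
```

View pics/a5.png

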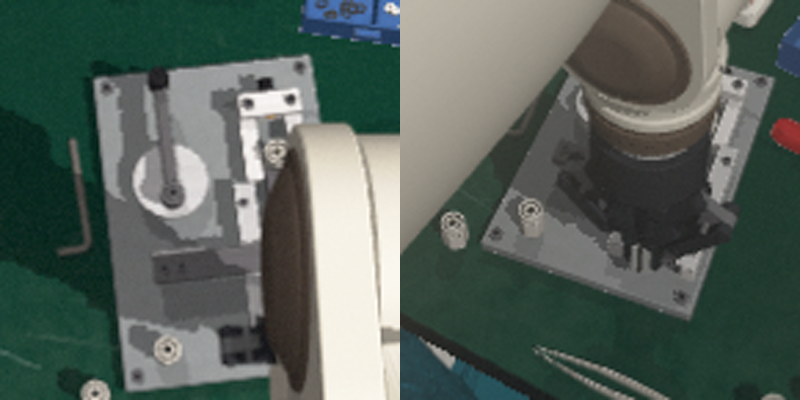

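In the top view the lever (173,190)→(157,78) lies on the rib. The wrist shows about 2 N, so contact has started. I'll push gently.

```bash
python3 -m handwheel '[[-0.001,0,0,0,0,0],[-0.001,0,0,0,0,0],[-0.001,0,0,0,0,0],[-0.001,0,0,0,0,0],[-0.001,0,0,0,0,0],[-0.001,0,0,0,0,0],[-0.001,0,0,0,0,0],[-0.001,0,0,0,0,0]]'
python3 -m handwheel '[[-0.001,0,0,0,0,0],[-0.001,0,0,0,0,0],[-0.001,0,0,0,0,0],[-0.001,0,0,0,0,0],[-0.001,0,0,0,0,0],[-0.001,0,0,0,0,0],[-0.001,0,0,0,0,0],[-0.001,0,0,0,0,0]]'
python3 -m handwheel '[[-0.0005,0,0,0,0,0],[-0.0005,0,0,0,0,0],[-0.0005,0,0,0,0,0],[-0.0005,0,0,0,0,0],[0,0,0,0,0,0],[0,0,0,0,0,0],[0,0,0,0,0,0],[0,0,0,0,0,0]]'
python3 - <<'E'
from h import *
from workcell import cams,monitor
c=cams.camera("top");np.savez("top6.npz",**c)
cv2.imwrite("pics/a6.png",cv2.resize(c["img"][150:295,265:410],(580,580),interpolation=2)[:,:,::-1])
o=monitor.get_obs();print(o["time"],w2n(o["ee_pos"][:2]),o["wrist_force"])
E
```

```text
time: 11.93
ee_pos: [0.4728, 0.0175, 0.0473]
tcp_rot: [180.0, -0.0, -172.7]
wrist_force: [-2.9, 0.9, 1.0]
opening: -0.0
time: 12.6
ee_pos: [0.4807, 0.0185, 0.0473]
tcp_rot: [180.0, -0.0, -172.7]
wrist_force: [-2.9, 2.0, 1.9]
opening: 0.0002
time: 13.27
ee_pos: [0.4828, 0.0186, 0.0473]
tcp_rot: [-180.0, 0.0, -172.7]
wrist_force: [-1.2, 1.2, -0.5]
opening: -0.0002
13.3167 [-0.06887397 -0.03464416] [-1.16061781  1.37618464  0.17815338]
```

View pics/a6.png

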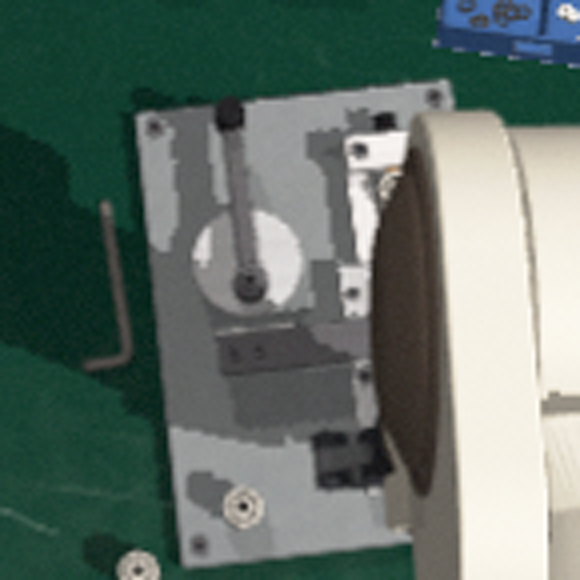

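The follower foot has passed the cam and the cell, at (395,185), has moved forward. I'll continue slowly and watch the force.

```bash
python3 -m handwheel '[[-0.0005,0,0,0,0,0],[-0.0005,0,0,0,0,0],[-0.0005,0,0,0,0,0],[-0.0005,0,0,0,0,0],[-0.0005,0,0,0,0,0],[0,0,0,0,0,0],[0,0,0,0,0,0],[0,0,0,0,0,0]]'
python3 -m handwheel '[[-0.0004,0,0,0,0,0],[-0.0004,0,0,0,0,0],[-0.0004,0,0,0,0,0],[-0.0004,0,0,0,0,0],[0,0,0,0,0,0],[0,0,0,0,0,0],[0,0,0,0,0,0],[0,0,0,0,0,0]]'
```

```text
time: 13.98
ee_pos: [0.4852, 0.019, 0.0473]
tcp_rot: [-180.0, 0.0, -172.7]
wrist_force: [-2.1, 0.2, 0.3]
opening: -0.0003
time: 14.65
ee_pos: [0.4865, 0.0192, 0.0472]
tcp_rot: [-180.0, -0.0, -172.7]
wrist_force: [-5.6, -1.4, 1.7]
opening: -0.0001
```

```bash
python3 -m handwheel '[[-0.0004,0,0,0,0,0],[-0.0004,0,0,0,0,0],[0,0,0,0,0,0],[0,0,0,0,0,0],[0,0,0,0,0,0],[0,0,0,0,0,0],[0,0,0,0,0,0],[0,0,0,0,0,0]]'
```

```text
time: 15.32
ee_pos: [0.4866, 0.0192, 0.0472]
tcp_rot: [-180.0, -0.1, -172.7]
wrist_force: [-8.3, -2.1, 3.9]
opening: -0.0002
```

The tool advanced only 0.1 mm while the force rose to 8 N, so the slide is at its stop. I'll retreat and verify.

```bash
python3 -m handwheel '[[0.001,0,0,0,0,0],[0.002,0,0,0,0,0],[0.004,0,0,0,0,0],[0.006,0,0,0,0,0],[0.008,0,-0.005,0,0,0],[0.008,0,-0.015,0,0,0],[0,0,-0.03,0,0,0],[0,0,-0.04,0,0,0]]'
python3 -m handwheel '[[0,-0.02,-0.03,0,0,0],[0,-0.035,-0.03,0,0,0],[0,-0.04,0,0,0,0],[0,-0.04,0,0,0,0],[0,-0.04,0,0,0,0],[0,-0.04,0,0,0,0],[0,-0.03,0,0,0,0],[0,0,0,0,0,0]]'
python3 - <<'E'
from h import *
from workcell import cams,monitor
v=[]
for n,y,x in (("top",150,265),("scene",185,250)):
    c=cams.camera(n);np.savez(f"{n}7.npz",**c)
    v.append(cv2.resize(c["img"][y:y+145,x:x+145],(400,400),interpolation=2))
cv2.imwrite("pics/a7.png",np.hstack(v)[:,:,::-1])
print(monitor.get_obs()["ee_pos"])
E
```

```text
time: 15.98
ee_pos: [0.4563, 0.0155, 0.1365]
tcp_rot: [180.0, -0.2, -172.7]
wrist_force: [0.5, 0.7, 0.6]
opening: 0.0
time: 16.65
ee_pos: [0.489, -0.2284, 0.1942]
tcp_rot: [-179.9, -0.0, -172.9]
wrist_force: [1.2, -0.9, 0.6]
opening: -0.0003
[ 0.48881786 -0.22476738  0.19446216]
```

View pics/a7.png

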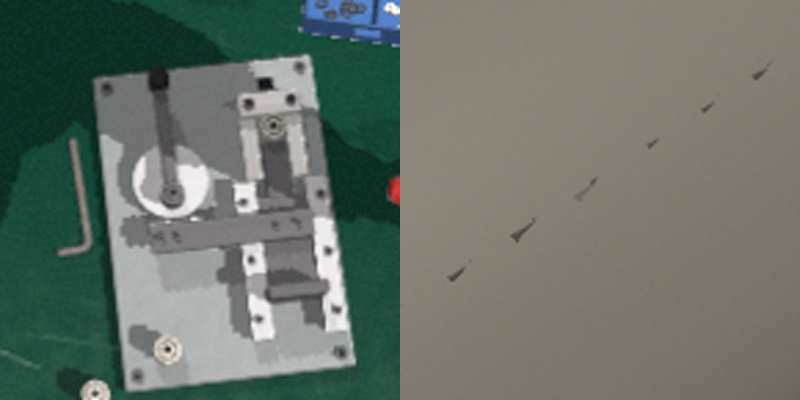

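```bash
python3 - <<'E'
from h import *
t=load("top7.npz"); f=400/145
P=lambda x,y,z:w2n(cast(t,[[x/f+264.7,y/f+149.7]],z)[0][:2])*1000
for n,a in dict(cell=(273,125,.039),pushL=(269,299,.058),pushR=(328,292,.058),knob=(157,78,.062),axis=(173,192,.054),platecell=(167,349,.039),benchcell=(95,392,.027),hexA=(73,141,.005)).items(): print(n,P(*a).round(1))
k=P(157,78,.062)-P(173,192,.054);print(np.arctan2(k[1],k[0]))
from workcell import order; print(order.job_done())
E
```

```text
cell [ 75.3 -36. ]
pushL [-53.7 -14.7]
pushR [-53.4 -56.5]
knob [113.8  46.2]
axis [30.2 43.7]
platecell [-79.3  59.9]
benchcell [-103.5  114.2]
hexA [ 87.5 114.2]
0.030528669269990618
the job is handed in; nothing more can be done
None
```

I turned the cam lever to the index rib with a shut fingertip, then pushed the slide forward by its rear plate until it stopped. I handed the job in at about 17 s.

- **Lever:** after the push, while the slide was still back, it measured 0.00 rad. The final top view gave 0.03 rad, against the 0.25 rad limit.
- **Slide:** its rear face ended at about x −53.5 mm. That is about 29 mm of travel, taking the face at −83 mm for travel 0, and the expected stop is at 29 mm.
- **Stop force:** the wrist force rose to about 8 N with almost no further movement. That was the highest force I read.
- **Cell:** it sits in the channel at x 75.3 mm, y −36 mm, where x must exceed 72.5 mm and y must lie between −40 and −30 mm. It looks upright in the top view.
- **Bystanders:** the plate cell, bench cell and hex key are within about 1 mm of where they started. I didn't re-measure the ring, timer or tape, but the arm never went near them.
- **Final view:** the arm blocked the scene camera, so the final check is from the top camera only. None of the measurements disagreed.

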